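# Rack the rinsed cup, then show the loose bead at the mirror

## Robot

A 6-joint arm with a two-finger parallel gripper is mounted at the origin on the work surface. World frame = base frame: x ahead of the robot, y to its left, z up, the work surface at z = 0. Lengths are in m, angles in rad, forces in N, time in s.
With the tool pointing down it reaches from about 0.425 to 0.95 m from the base axis. Payload 3.5 kg.
Tool frame: the origin (TCP) lies between the finger pads; the fingertips stand 14 mm ahead of it and the grasp point (between the pads) lies 5 mm behind it; x points along the fingers, z is the direction in which the jaws open and shut, and the axes are right-handed (so a half turn about x gives the same grasp; the last joint's range is limited). The gripper opens to 85 mm and grips with 20 to 120 N. Pads are 22 mm wide; open, the fingers measure 114 mm over their backs; the gripper's body (76 mm by 85 mm) begins 54 mm behind the grasp point. The pads swing forward as they close: fully open they stand 13 mm farther back than shut.
Start: joints at [1.152, 0.286, 1.577, -0, 1.279, -0.15], TCP at [0.179, 0.651, 0.245] pointing down, gripper open.
Joint ranges: [-2.77, 2.77], [-0.9, 2.22], [0.21, 2.48], [-1.53, 4.67], [0.24, 2.81], [-2.84, 2.84]. Speed limits (rad/s): [2.79, 2.79, 3.14, 3.14, 3.14, 3.14].

## Interface

Orientations are given as a unit quaternion [x, y, z, w].
In Python, from workcell import * gives the robot as it stands. The module is installed in compiled form; this text tells all that it offers.
- The arm moves only by the tool arm_command, never from a script. Its argument "steps" is a list of rows, each a list of 7 numbers: the turn, a rotation vector about the tool's x, y, z in units of 5 degrees (1.0 is 5 degrees), then the shift along the tool's x, y, z in cm, then the closure, from 0 (fully open) to 1 (shut). In form: [[ax, ay, az, dx, dy, dz, gripper], ...]. A call has 1 to 5 rows; each row shifts and turns the commanded pose from where the row before left it, along the tool's axes as they then stand; what a row does not reach is not made up. A row lasts 1/8 s, in which the tool goes at most 62.5 mm and 10.7 degrees, less where a joint would pass 70% of its speed; a pose out of reach is approached as far as the arm can. A call with a gripper value outside its range is refused whole. The fingers move at their own pace and stop on an object; "force" is the grip in N (left out, the last holds). Time passes only in rows, so rows that do not move let the fingers close. It gives the time, the measured TCP pose, the force and the opening at its end, in the units of the state.
- get_obs(): the state, without advancing time (a new reading comes with each control period).
- read_camera(name): name is "scene" or "top"; returns the picture (420x560x3 uint8, red, green, blue); there is no depth.
- calibration(name): a dict with "mtx" (3x3 intrinsics, pixels), "view" (4x4, takes a point from world to camera coordinates). Camera axes: x right, y up, looking along -z (the intrinsics and any distortion apply to the point x, -y, -z); pixel columns grow to the right and rows downward; lengths in m; the calibration is good to about 2 mm. A picture is of the moment at which its call begins. calibration takes no time and is no camera call.
- job_done(): hands the job in, once; it reports no verdict.
The state is a dict: "time": time; "joint_pos": joint angles; "qvel": joint speeds; "effort": joint torques, N m; "tcp_pos": TCP position; "ee_rot": TCP orientation; "ft_force": force on the tool from outside, world axes, zero at the start; "torque": the same for the moment, N m; "grip_width": finger opening in m.
Only numpy, scipy, OpenCV 4.12 (cv2) and the standard library are available. Lean on these libraries where they do the work, as an engineer would, in place of code of your own. Each camera call takes 0.05 s, during which the arm holds its last target.

## Task

The rinsed cup lying in the small pink tray belongs mouth down on its wooden drying peg: put it there, rim resting on the peg's foot, and let go of it. Then take the tray by its upright fin and, without tipping it or letting the loose stone bead out of its pocket, carry it to the mirror and finish still holding it, level and still, in the air in front of the glass (about 15 cm out from it, underside at the height of the glass's middle). Leave the other things where they are.

Things in the scene. Friction and masses are not known exactly. Their poses are not given: they have to be found in the camera images.
- tray: Small pale pink acrylic tray (all sizes here in mm), 220 (its x) by 110 (its y), about 0.3 kg, floor 5 thick, edge 12 high. Origin: centre of its underside; z up. At the origin stands the grip fin: an upright plate 10 thick (along x), 70 wide (along y), its top 62 above the underside; pinch it from above across its thickness. At x = -80 two low rails (70 long, along y, tops 18 above the underside) cradle the cup; at x = +70 is the round bead pocket. Loose.
- pocket (a point): Point on the tray: where the bead's centre is when it rests in the middle of its pocket (tray x = +70, 16 above the tray's underside). The pocket is a ring 36 inside diameter standing only 3 above the tray's floor.
- bead_center (a point): Centre of the loose stone bead, a ball 22 across, about 15 g; it rolls about in its pocket and jumps the low ring if the tray is tipped or jerked.
- cup: Straight white plastic cup, 40 outside diameter, 80 long, wall 3 (34 inside), closed end 4 thick, about 45 g. Origin: middle of its axis, half way along. Its y axis runs along the cup from the open mouth towards the closed end (mouth at y = -40). At the start it lies on its side in the tray's cradle, y parallel to the tray's y (within 0.05 rad), its axis about 35 above the table; nothing fastens it. On the peg its y axis points straight up.
- seat (a point): Foot of the drying peg: middle of the top face of the fixed round wooden foot (76 across, 12 thick), where the cup's rim comes to rest, the cup's origin then being 40 above this point. From it rises the fixed peg, 18 across, 55 tall, tapering over the last 10 to 8 across.
- mirror: Fixed round mirror, 140 across, on a stand (foot 110 across). Origin: centre of the foot's underside. The glass is upright, faces the mirror's -x and its middle is 150 above the table.
- show (a point): Point in front of the mirror: 150 out from the stand's axis on the glass's side (mirror -x), 150 above the table. The tray's origin is to be held here, at any yaw (its corners reach 123 from its origin).
- jar: Bystander: closed white ceramic cream jar, 56 across, 45 tall. Origin: centre of its underside.
- bangle: Bystander: gold-coloured plastic bangle lying flat, ring 68 outside diameter, 8 thick. Origin: centre of its underside.
- tweezers: Bystander: steel tweezers lying flat, 95 long, 4 thick. Origin: centre of its underside.
- lipstick: Bystander: closed lipstick standing up, 22 across, 72 tall. Origin: centre of its underside.
- polish: Bystander: amber nail varnish bottle with black cap, 32 across, 65 tall. Origin: centre of its underside.
There are look-alikes about, which are no part of the job. Of the things like the part that bears seat, leave any that is turquoise; of the rest the larger one is meant. Leave any purple look-alike of the tray alone.

How it is judged:
On the way, in this order (a step that is already met when the one before it is completed fails the run):
1. the cup stands mouth down on the peg, rim on the foot, let go of, with the tray still on the table (horizontal distance between cup and seat below 0.012 m and z of cup in the frame of seat below 0.045 m and angle between cup's own y axis and vertical below 0.1 rad and contact force between the fingers and cup below 0.1 N and height (world z) of tray below 0.02 m), for 0.3 s.
2. the tray is lifted clear of the table with the bead in its pocket (height (world z) of tray above 0.05 m and distance between bead_center and pocket below 0.02 m), for 0.2 s.
At the end, for the whole second after the job is handed in: Tray held by the fingers within 45 mm of the point before the mirror (plan view), underside 110-190 mm up, tilt < 0.1 rad, < 30 mm/s, off the mirror; bead within 20 mm of its pocket point; cup let go, mouth down on the peg: 12 mm, 0.1 rad, rim within 5 mm of the foot (horizontal distance between cup and seat below 0.012 m and z of cup in the frame of seat below 0.045 m and angle between cup's own y axis and vertical below 0.1 rad and distance between bead_center and pocket below 0.02 m and horizontal distance between tray and show below 0.045 m and height (world z) of tray between 0.11 and 0.19 m and angle between tray's own z axis and vertical below 0.1 rad and linear speed of tray below 0.03 m/s and contact force between the fingers and tray above 1 N and contact force between tray and mirror below 0.2 N and contact force between the fingers and cup below 0.1 N); the arm keeps its last pose, push and grip.
It fails at once if the bead left its pocket (distance between bead_center and pocket above 0.022 m).
It fails at once if the tray was tipped more than 0.35 rad (angle between tray's own z axis and vertical above 0.35 rad).
It fails at once if one of the other things was moved more than 30 mm (distance of any of jar, bangle, tweezers, lipstick, polish from where it was at the start of the episode above 0.03 m).
It also fails if it takes over 69 s, if anything falls off the work surface, if the arm or the gripper's body presses on something with over 40 N, if the wrist force passes 120 N, or if a joint passes its speed limit or range.

## Working session

There is one attempt and no reset: what is moved stays moved. The work goes in short steps, Python scripts to look and compute and a tool call to move; the robot and the scene stay as the last step left them, time stands still between calls to the robot, and variables do not carry over. Pictures are saved under pics/ and viewed, and the job is handed in when it is done.

Besides the shell and the picture viewer there is one more tool, called after "Request:" in YAML: its name, and indented under it one key for each argument. arm_command: Moves the arm, as the interface text tells. Its arguments: {"type":"object","properties":{"steps":{"type":"array"},"force":{"type":"number"}},"required":["steps"]}

```bash
mkdir -p pics; ls
python3 - <<'E'
from workcell import *
import cv2
print(get_obs())
for n in("scene","top"):
    c=calibration(n); print(n,c)
    cv2.imwrite(f"pics/{n}0.png",read_camera(n)[:,:,::-1])
E
```

```text
pics
{'time': 0.0, 'joint_pos': array([ 1.15197544e+00,  2.87164856e-01,  1.57817192e+00,  1.19608857e-05,
        1.27859360e+00, -1.49984749e-01]), 'qvel': array([ 0.00190201,  0.00014499, -0.00130368,  0.000767  , -0.00091968,
       -0.00110554]), 'effort': array([-1.19623095e-03, -4.05978048e+01, -2.92626321e+01, -1.93404476e-04,
        5.75882150e-03,  8.58177572e-06]), 'tcp_pos': array([0.1789902 , 0.65019258, 0.24395043]), 'ee_rot': array([-0.42887507,  0.5632238 ,  0.42808823,  0.56177005]), 'ft_force': array([-0.13964291, -0.85031385,  0.04363894]), 'torque': array([-0.00306245, -0.00995197, -0.02742506]), 'grip_width': 0.08540613138675064}
scene {'mtx': array([[450.10409264,   0.        , 275.12095591],
       [  0.        , 450.10409264, 207.1645828 ],
       [  0.        ,   0.        ,   1.        ]]), 'view': array([[ 0.10638423,  0.99428279,  0.00917188, -0.05371066],
       [-0.76258632,  0.07566734,  0.64244576,  0.32092043],
       [ 0.63807876, -0.07534045,  0.76627627, -1.60956882],
       [ 0.        ,  0.        ,  0.        ,  1.        ]])}
top {'mtx': array([[410.03150987,   0.        , 280.7618252 ],
       [  0.        , 410.03150987, 211.51298384],
       [  0.        ,   0.        ,   1.        ]]), 'view': array([[ 0.02081709, -0.99966642, -0.01528686,  0.0140096 ],
       [ 0.99547044,  0.01930618,  0.09309069, -0.55246611],
       [-0.09276451, -0.01715549,  0.99554027, -1.19107295],
       [ 0.        ,  0.        ,  0.        ,  1.        ]])}
```

View pics/scene0.png

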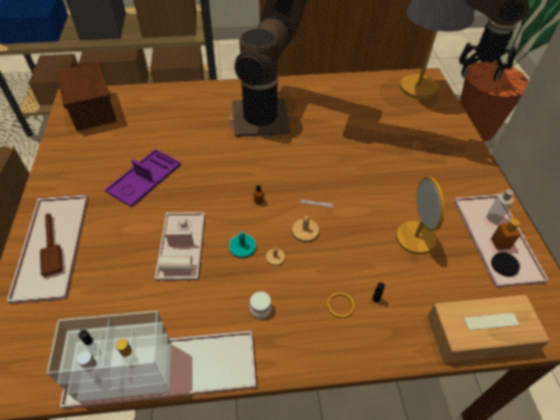

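View pics/top0.png

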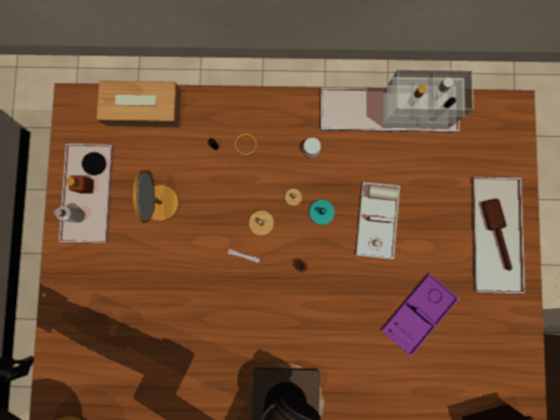

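```bash
cat > h.py <<'E'
import numpy as np, cv2
from workcell import *
from scipy.spatial.transform import Rotation as R
C={n:calibration(n) for n in("scene","top")}
F=np.diag([1,-1,-1.])
def ray(n,u,v):
    c=C[n]; Rm=c["view"][:3,:3]; t=c["view"][:3,3]
    d=Rm.T@(F@np.linalg.solve(c["mtx"],[u,v,1.])); return -Rm.T@t,d
def onz(n,u,v,z):
    o,d=ray(n,u,v); return o+d*(z-o[2])/d[2]
def two(p1,p2):
    o1,d1=ray("scene",*p1); o2,d2=ray("top",*p2)
    A=np.c_[d1,-d2]; s=np.linalg.lstsq(A,o2-o1,rcond=None)[0]
    a=o1+d1*s[0]; b=o2+d2*s[1]; return (a+b)/2,np.linalg.norm(a-b)
def proj(n,p):
    c=C[n]; q=F@(c["view"][:3,:3]@p+c["view"][:3,3]); q=c["mtx"]@q; return q[:2]/q[2]
def crop(n,img,u0,v0,u1,v1,k,name):
    cv2.imwrite(name,cv2.resize(img[v0:v1,u0:u1,::-1],None,fx=k,fy=k,interpolation=cv2.INTER_CUBIC))
E
python3 - <<'E'
import cv2,numpy as np
s=cv2.imread("pics/scene0.png");t=cv2.imread("pics/top0.png")
def c(i,u,v,w,h,k): return cv2.resize(i[v:v+h,u:u+w],None,fx=k,fy=k,interpolation=cv2.INTER_CUBIC)
cv2.imwrite("pics/c1.png",np.hstack([c(s,145,200,70,90,5.5),c(t,345,175,70,90,5.5)]))
cv2.imwrite("pics/c2.png",np.hstack([c(s,220,180,130,100,3),c(t,220,180,130,100,3)]))
cv2.imwrite("pics/c3.png",np.hstack([c(s,380,165,90,100,4),c(t,120,160,90,100,4)]))
E
```

```text
(no output)
```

View pics/c1.png

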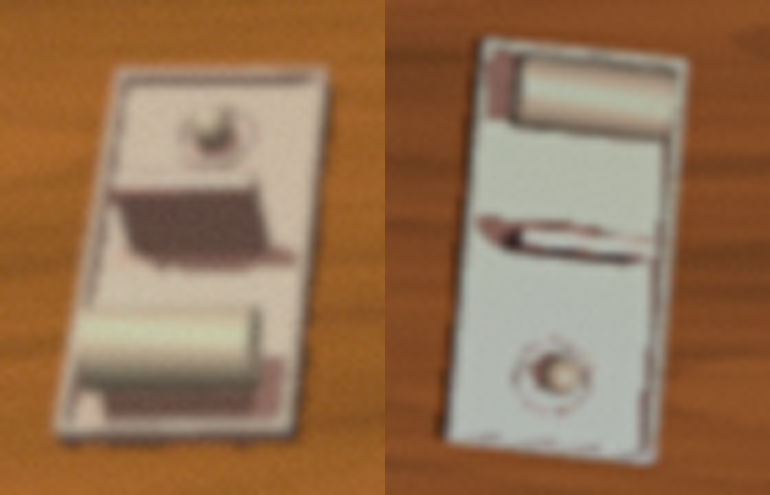

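View pics/c2.png

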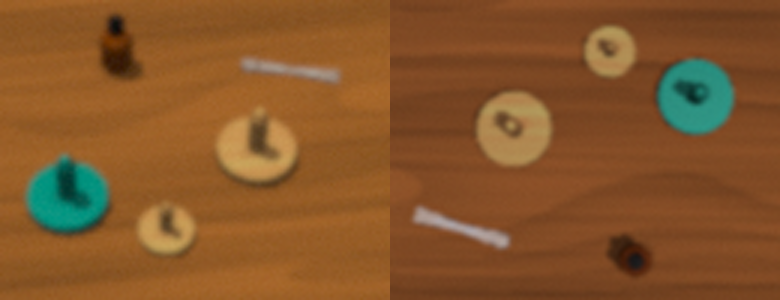

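View pics/c3.png

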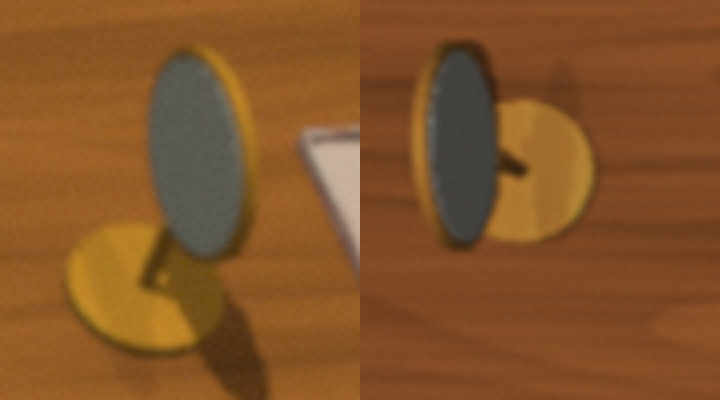

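Seat candidates: large wooden foot (scene 306,229 / top 262,222), small wooden one (275,256 / 293,197), turquoise (242,245 / 322,211). The large wooden one is meant: it isn't turquoise and is the larger of the rest, and crop c2 confirms this. The pink tray is at scene (181,245) / top (377,220); the purple one at (144,177) is the look-alike. The glass faces world -y. The tray's bead end is towards the robot, so tray y ≈ world -y and the cup's mouth is at its +y end, which is the dark end in c1.

Run:
```python
from h import *
s=cv2.imread("pics/scene0.png");t=cv2.imread("pics/top0.png")
H={"scene":cv2.cvtColor(s,cv2.COLOR_BGR2HSV),"top":cv2.cvtColor(t,cv2.COLOR_BGR2HSV)}
def blob(n,m,box,pr=True):
    u0,v0,u1,v1=box; mm=np.zeros_like(m); mm[v0:v1,u0:u1]=m[v0:v1,u0:u1]
    cs,_=cv2.findContours(mm,cv2.RETR_EXTERNAL,cv2.CHAIN_APPROX_NONE)
    return max(cs,key=cv2.contourArea)
for n,boxes in {"scene":{"foot":(285,210,330,250),"mir":(385,210,445,258),"tray":(145,200,215,290)},
                "top":{"foot":(240,205,280,240),"mir":(151,180,190,225),"tray":(345,175,415,270)}}.items():
    h=H[n]; 
    for k,b in boxes.items():
        u,v=(b[0]+b[2])//2,(b[1]+b[3])//2
        if k=="foot": m=cv2.inRange(h,(10,60,130),(25,165,255))
        if k=="mir": m=cv2.inRange(h,(16,150,90),(32,255,255))
        if k=="tray": m=cv2.inRange(h,(0,0,60),(179,110,255))
        c=blob(n,m,b); e=cv2.fitEllipse(c); r=cv2.minAreaRect(c)
        z={"foot":.012,"mir":.005,"tray":.012}[k]
        print(n,k,cv2.contourArea(c),"ell",np.round(e[0],1),np.round(e[1],1),"->",onz(n,*e[0],z).round(4))
        if k=="tray":
            q=cv2.approxPolyDP(cv2.convexHull(c),5,True)[:,0]; print(q.tolist()); print([onz(n,*p,.012).round(3).tolist() for p in q])
            p=cv2.boxPoints(r); print("box",[onz(n,*x,.012).round(3).tolist() for x in p])
for n,p in (("scene",(306,232)),("scene",(181,250)),("scene",(178,265)),("top",(262,222)),("top",(377,215)),("top",(382,192)),("top",(165,205)),("scene",(410,240))):
    print(n,p,H[n][p[1],p[0]])
```

```text
scene foot 438.0 ell [305.  228.7] [21.9 26. ] -> [0.5192 0.0835 0.012 ]
scene mir 980.0 ell [415.6 237.4] [31.  42.8] -> [0.5754 0.3903 0.005 ]
scene tray 2726.5 ell [180.3 246.7] [46.2 81.9] -> [ 0.5466 -0.2655  0.012 ]
[[202, 212], [198, 277], [156, 279], [166, 213]]
[[0.429, -0.206, 0.012], [0.648, -0.217, 0.012], [0.643, -0.325, 0.012], [0.422, -0.31, 0.012]]
box [[0.642, -0.33, 0.012], [0.402, -0.324, 0.012], [0.431, -0.198, 0.012], [0.666, -0.218, 0.012]]
top foot 485.5 ell [261.1 222.6] [24.6 25.3] -> [0.5188 0.0836 0.012 ]
top mir 671.0 ell [164.5 202.7] [25.8 37.7] -> [0.5742 0.3792 0.005 ]
top tray 2800.5 ell [377.5 220.4] [43.3 91. ] -> [ 0.5324 -0.264   0.012 ]
[[362, 182], [399, 186], [392, 259], [355, 253]]
[[0.647, -0.218, 0.012], [0.637, -0.328, 0.012], [0.419, -0.307, 0.012], [0.434, -0.197, 0.012]]
box [[0.426, -0.196, 0.012], [0.65, -0.216, 0.012], [0.641, -0.334, 0.012], [0.418, -0.312, 0.012]]
scene (306, 232) [ 18 145 174]
scene (181, 250) [ 17  50 189]
scene (178, 265) [ 18  57 162]
top (262, 222) [ 15 149 125]
top (377, 215) [ 10  54 142]
top (382, 192) [ 37  29 183]
top (165, 205) [ 16 186 159]
scene (410, 240) [ 19 201 175]
```

Run:
```python
from h import *
# cup ends (scene,top), fin top ends, bead, peg tip
S=lambda u,v:(145+u/5.5-.4,200+v/5.5-.4); T=lambda u,v:(345+(u-385)/5.5-.4,175+v/5.5-.4)
P={"cup mouth":(S(258,343),T(517,90)),"cup closed":(S(79,348),T(673,101)),
"bead":(S(212,128),T(557,374)),"fin top +y end":(S(117,192),T(523,238)),"fin top(-y?)":(S(255,182),T(655,243))}
S2=lambda u,v:(220+u/3-.3,180+v/3-.3); T2=lambda u,v:(220+(u-390)/3-.3,180+v/3-.3)
P["peg tip"]=(S2(259,112),T2(511,125)); 
for k,(a,b) in P.items():
    p,e=two(a,b); print(k,np.round(a,1),np.round(b,1),p.round(4),"gap",round(e,4))
print("mirror top:",onz("top",160,202.5,0.006),onz("top",159,202.5,.006),"scene",onz("scene",416.3,237,.006))
print("glass ends",onz("top",145.5,170.5,.15),onz("top",145.5,221.5,.15))
S3=lambda u,v:(380+u/4-.4,165+v/4-.4); T3=lambda u,v:(120+(u-360)/4-.4,160+v/4-.4)
print("glass centre",two(S3(196,155),T3(462,145)))
for n,p in (("seat",[.519,.0836,.012]),("peg tip",[.519,.0836,.067]),("cupc",[.61,-.27,.035])): print(n,proj("scene",np.array(p)),proj("top",np.array(p)))
```

```text
cup mouth [191.5 262. ] [368.6 191. ] [ 0.6167 -0.2315  0.0382] gap 0.0014
cup closed [159.  262.9] [397. 193.] [ 0.6121 -0.3145  0.0396] gap 0.0007
bead [183.1 222.9] [375.9 242.6] [ 0.466  -0.2589  0.0145] gap 0.0008
fin top +y end [165.9 234.5] [369.7 217.9] [ 0.537  -0.2651  0.0536] gap 0.0642
fin top(-y?) [191.  232.7] [393.7 218.8] [ 0.537  -0.262   0.0725] gap 0.0673
peg tip [306. 217.] [260.  221.4] [0.5189 0.0833 0.0645] gap 0.0001
mirror top: [0.57429614 0.3927122  0.006     ] [0.57423802 0.39576257 0.006     ] scene [0.57500072 0.392332   0.006     ]
glass ends [0.64472891 0.39086129 0.15      ] [0.50671086 0.38372184 0.15      ]
glass centre (array([0.57528353, 0.38713452, 0.15300621]), np.float64(0.00033717247449117514))
seat [305.02235584 228.62923702] [261.09231737 222.55407437]
peg tip [306.22820982 216.46771788] [259.88124152 221.28076307]
cupc [176.53842472 261.72198992] [381.24601087 193.58824355]
```

```bash
cat >> h.py <<'E'
def unit(v): v=np.array(v,float); return v/np.linalg.norm(v)
def mkR(x,z):  # tool x along fingers, z jaw
    x=unit(x); z=np.array(z,float); z=unit(z-x*(x@z)); return np.c_[x,np.cross(z,x),z]
M=unit([.065,.998,0]); JZ=np.array([M[1],-M[0],0])  # mouth direction, jaw axis
ZU=np.array([0,0,1.])
def Rd(xdir):  # choose jaw sign closest to current
    q=R.from_quat(get_obs()["ee_rot"]).as_matrix()
    return min((mkR(xdir,s*JZ) for s in(1,-1)),key=lambda r:(R.from_matrix(q.T@r)).magnitude())
def diff(p,Rt=None,p0=None,R0=None):
    o=get_obs(); p0=o["tcp_pos"] if p0 is None else p0; R0=R.from_quat(o["ee_rot"]).as_matrix() if R0 is None else R0
    rv=np.zeros(3) if Rt is None else R.from_matrix(R0.T@Rt).as_rotvec()
    d=np.array(p)-p0
    print("turn(5deg)",np.degrees(rv).round(1)/5,"shift cm now-axes",(R0.T@d*100).round(2),"shift cm after turn",((R0 if Rt is None else Rt).T@d*100).round(2))
def st():
    o=get_obs(); print("t",o["time"],"tcp",o["tcp_pos"].round(4),"F",o["ft_force"].round(1),"w",round(o["grip_width"],4),"\nR cols",R.from_quat(o["ee_rot"]).as_matrix().round(3).tolist(),"\nj",o["joint_pos"].round(3))
E
python3 - <<'E'
from h import *
S=lambda u,v:(145+u/5.5-.4,200+v/5.5-.4); T=lambda u,v:(345+(u-385)/5.5-.4,175+v/5.5-.4)
print("fin -y",two(S(112,190),T(655,241)),"fin +y",two(S(257,182),T(520,234)))
st()
diff([.43,.2,.30]); 
for th in(0,45):
  c=np.cos(np.radians(th));s=np.sin(np.radians(th))
  x=-ZU*c+M*s; print(th,"x",x); diff([.614,-.29,.25],Rd(x))
E
```

```text
fin -y (array([ 0.53535587, -0.29952892,  0.0593173 ]), np.float64(0.0006990064402911426)) fin +y (array([ 0.53762887, -0.22954732,  0.05943623]), np.float64(0.00024084558964761237))
t 0.1 tcp [0.179  0.6503 0.2441] F [-0.3  0.2 -0.6] w 0.0857 
R cols [[-0.001, -0.964, 0.266], [-0.002, 0.266, 0.964], [-1.0, 0.0, -0.002]] 
j [ 1.152  0.287  1.578 -0.     1.279 -0.15 ]
turn(5deg) [0. 0. 0.] shift cm now-axes [ -5.53 -36.15 -36.75] shift cm after turn [ -5.53 -36.15 -36.75]
0 x [ 0.  0. -1.]
turn(5deg) [15.66 -0.02  0.02] shift cm now-axes [ -0.45 -66.91 -79.1 ] shift cm after turn [ -0.59 -91.    49.52]
45 x [ 0.04595668  0.70561178 -0.70710678]
turn(5deg) [14.8  -6.16  7.54] shift cm now-axes [ -0.45 -66.91 -79.1 ] shift cm after turn [-64.77 -63.93  49.52]
```

Request:
arm_command:
  steps:
    - [0,0,0,-0.6,-3.6,-3.7,0]
    - [0,0,0,-0.6,-3.6,-3.7,0]
    - [0,0,0,-0.6,-3.6,-3.7,0]
    - [0,0,0,-0.6,-3.6,-3.7,0]
    - [0,0,0,-0.6,-3.6,-3.7,0]
  force: 30

```text
time: 0.72
tcp_pos: [0.304, 0.4229, 0.275]
ee_rot: [-0.429, 0.563, 0.429, 0.562]
ft_force: [0.4, 0.0, 0.3]
grip_width: 0.0851
```

Request:
arm_command:
  steps:
    - [0,0,0,-0.6,-3.6,-3.7,0]
    - [0,0,0,-0.6,-3.6,-3.7,0]
    - [0,0,0,-0.6,-3.6,-3.7,0]
    - [0,0,0,-0.6,-3.6,-3.7,0]
    - [0,0,0,-0.6,-3.6,-3.7,0]

```text
time: 1.35
tcp_pos: [0.4283, 0.1969, 0.3051]
ee_rot: [-0.428, 0.563, 0.429, 0.562]
ft_force: [-0.5, -0.8, -0.3]
grip_width: 0.0853
```

Request:
arm_command:
  steps:
    - [2,0,0,0,0,0,0]
    - [2,0,0,0,0,0,0]
    - [2,0,0,0,0,0,0]
    - [2,0,0,0,0,0,0]
    - [2,0,0,0,0,0,0]

```text
time: 1.98
tcp_pos: [0.4277, 0.1983, 0.3048]
ee_rot: [-0.149, 0.692, 0.149, 0.691]
ft_force: [1.0, 0.2, -1.0]
grip_width: 0.0855
```

Request:
arm_command:
  steps:
    - [2,0,0,0,0,0,0]
    - [2,0,0,0,0,0,0]
    - [1.7,0,0,0,0,0,0]

```text
time: 2.35
tcp_pos: [0.4277, 0.1984, 0.3047]
ee_rot: [0.026, 0.707, -0.026, 0.706]
ft_force: [-0.2, -0.5, -1.0]
grip_width: 0.0855
```

Run:
```python
from h import *
st()
x=-ZU+M; diff([.614,-.29,.25],Rd(-ZU)); diff([.614,-.29,.25],Rd(x)); 
xp=-ZU-M; diff([.519,.0836,.25],Rd(xp))
```

```text
t 2.35 tcp [0.4277 0.1984 0.3047] F [-0.2 -0.5 -1. ] w 0.0855 
R cols [[-0.001, 0.073, 0.997], [-0.0, 0.997, -0.073], [-1.0, -0.0, -0.001]] 
j [ 0.219 -0.22   1.988 -0.     1.374  0.292]
turn(5deg) [-0.1  -0.02  0.  ] shift cm now-axes [  5.47 -47.34  22.15] shift cm after turn [  5.47 -47.52  21.76]
turn(5deg) [-0.1   0.02  9.  ] shift cm now-axes [  5.47 -47.34  22.15] shift cm after turn [-29.73 -37.47  21.76]
turn(5deg) [-0.08 -0.04 -9.  ] shift cm now-axes [  5.47 -10.78   9.95] shift cm after turn [11.55 -3.81  9.86]
```

Request:
arm_command:
  steps:
    - [0,0,0,0,-3.6,3.3,0]
    - [0,0,0,0,-3.6,3.3,0]
    - [0,0,0,0,-3.6,3.3,0]
    - [0,0,-1.5,0,0,0,0]
    - [0,0,-1.5,0,0,0,0]

```text
time: 2.98
tcp_pos: [0.5198, 0.0825, 0.305]
ee_rot: [-0.069, 0.704, -0.119, 0.697]
ft_force: [-0.1, 0.2, 0.4]
grip_width: 0.0853
```

Request:
arm_command:
  steps:
    - [0,0,-1.5,0,0,0,0]
    - [0,0,-1.5,0,0,0,0]
    - [0,0,-1.5,0,0,0,0]
    - [0,0,-1.5,0,0,0,0]

```text
time: 3.48
tcp_pos: [0.5194, 0.0842, 0.3052]
ee_rot: [-0.25, 0.662, -0.294, 0.643]
ft_force: [0.6, -0.0, -0.9]
grip_width: 0.0851
```

Run:
```python
from h import *
st()
```

```text
t 3.475 tcp [0.5194 0.0842 0.3052] F [ 0.6 -0.  -0.9] w 0.0851 
R cols [[-0.048, 0.048, 0.998], [-0.708, 0.703, -0.068], [-0.704, -0.71, 0.0]] 
j [ 0.269  0.102  1.808 -0.735  1.557  0.473]
```

Request:
arm_command:
  steps:
    - [0,0,1.8,0,0,0,0]
    - [0,0,1.8,0,0,0,0]
    - [0,0,1.8,0,0,0,0]
    - [0,0,1.8,0,0,0,0]
    - [0,0,1.8,0,0,0,0]

```text
time: 4.1
tcp_pos: [0.5194, 0.0841, 0.3055]
ee_rot: [0.026, 0.706, -0.022, 0.707]
ft_force: [-0.1, -0.3, 0.3]
grip_width: 0.0854
```

Request:
arm_command:
  steps:
    - [0,0,0,1,-4.6,1.5,0]
    - [0,0,0,1,-4.6,1.5,0]
    - [0,0,0,1,-4.6,1.5,0]
    - [0,0,0,1,-4.6,1.5,0]
    - [0,0,0,1,-4.6,1.5,0]

```text
time: 4.72
tcp_pos: [0.5786, -0.1521, 0.2545]
ee_rot: [0.024, 0.707, -0.024, 0.706]
ft_force: [0.1, 0.8, 0.4]
grip_width: 0.0854
```

Request:
arm_command:
  steps:
    - [0,0,0,1,-4.6,1,0]
    - [0,0,0,1,-4.6,1,0]
    - [0,0,0,1,-4.6,1,0]
    - [0,0,1.8,0,0,0,0]
    - [0,0,1.8,0,0,0,0]

```text
time: 5.35
tcp_pos: [0.5991, -0.2906, 0.2249]
ee_rot: [0.136, 0.694, 0.089, 0.701]
ft_force: [0.0, -0.5, -0.7]
grip_width: 0.0855
```

Request:
arm_command:
  steps:
    - [0,0,1.8,0,0,0,0]
    - [0,0,1.8,0,0,0,0]
    - [0,0,1.8,0,0,0,0]
    - [0,0,0,0,0,0,0.3]

```text
time: 5.85
tcp_pos: [0.598, -0.2913, 0.2219]
ee_rot: [0.295, 0.645, 0.247, 0.661]
ft_force: [-0.5, 0.4, -0.6]
grip_width: 0.0698
```

Run:
```python
from h import *
st()
x=unit(-ZU+M); Rt=Rd(x)
# cup centre (.6144,-.273,.036); grasp point 8mm toward closed end, 5mm above axis
g=np.array([.6144,-.273,.036])-.008*M+.005*ZU
tcp=g+.005*x
print("target tcp",tcp.round(4)); diff(tcp,Rt); diff(tcp+np.array([0,0,.06]),Rt); diff(tcp-.08*x,Rt)
```

```text
t 5.85 tcp [ 0.598  -0.2913  0.2219] F [-0.5  0.4 -0.6] w 0.0698 
R cols [[0.047, 0.053, 0.998], [0.707, 0.704, -0.07], [-0.706, 0.708, -0.005]] 
j [-0.798  0.511  1.453  0.564  1.738 -0.794]
target tcp [ 0.6141 -0.2775  0.0375]
turn(5deg) [-0.08  0.   -0.02] shift cm now-axes [ 14.08 -12.01   1.59] shift cm after turn [ 14.1  -11.99   1.52]
turn(5deg) [-0.08  0.   -0.02] shift cm now-axes [ 9.84 -7.76  1.57] shift cm after turn [ 9.85 -7.75  1.52]
turn(5deg) [-0.08  0.   -0.02] shift cm now-axes [  6.08 -11.99   1.6 ] shift cm after turn [  6.1  -11.99   1.52]
```

Request:
arm_command:
  steps:
    - [-0.1,0,0,2.5,-2,0.4,0.3]
    - [0,0,0,2.5,-2,0.4,0.3]
    - [0,0,0,2.5,-2,0.4,0.3]
    - [0,0,0,2.3,-1.8,0.4,0.3]
    - [0,0,0,0,0,0,0.3]

```text
time: 6.48
tcp_pos: [0.6157, -0.2751, 0.0986]
ee_rot: [0.29, 0.644, 0.252, 0.662]
ft_force: [-0.6, -0.4, 0.7]
grip_width: 0.0598
```

Run:
```python
from h import *
st()
x=unit(-ZU+M); Rt=Rd(x)
diff([ 0.6141,-0.2775,0.0375],Rt)
a=read_camera("scene");b=read_camera("top")
f=lambda i,u,v,w,h,k: cv2.resize(i[v:v+h,u:u+w,::-1],None,fx=k,fy=k,interpolation=cv2.INTER_CUBIC)
cv2.imwrite("pics/p1.png",np.hstack([f(a,120,180,110,120,3.5),f(b,335,155,110,120,3.5)]))
```

```text
t 6.475 tcp [ 0.6157 -0.2751  0.0986] F [-0.6 -0.4  0.7] w 0.0598 
R cols [[0.044, 0.041, 0.998], [0.707, 0.705, -0.06], [-0.706, 0.708, 0.002]] 
j [-0.765  0.659  1.481  0.57   1.576 -0.876]
turn(5deg) [ 0.06 -0.02 -0.02] shift cm now-axes [ 4.14 -4.5  -0.16] shift cm after turn [ 4.15 -4.5  -0.15]
```

View pics/p1.png

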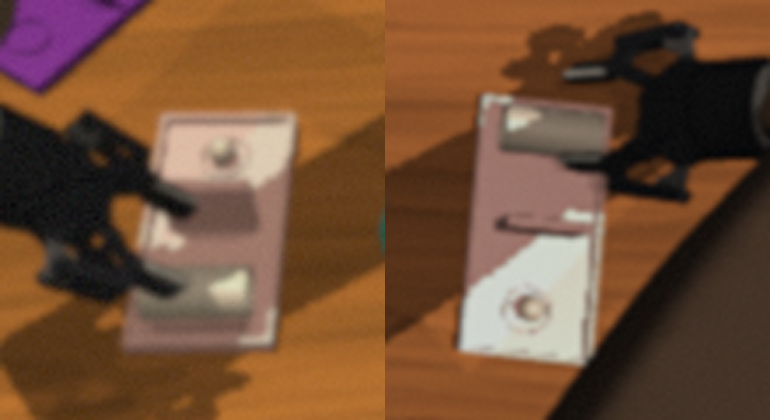

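The fingers straddle the cup at scene (171,247) and top (387,191), and the bead sits in its pocket. Now I lower and close.

Request:
arm_command:
  steps:
    - [0,0,0,1.1,-1.2,-0.1,0.3]
    - [0,0,0,1.1,-1.1,-0.1,0.3]
    - [0,0,0,1,-1.1,0,0.3]
    - [0,0,0,1,-1.1,0,0.3]
    - [0,0,0,0,0,0,0.3]

```text
time: 7.2
tcp_pos: [0.6139, -0.2786, 0.0371]
ee_rot: [0.291, 0.643, 0.251, 0.662]
ft_force: [-0.1, 0.1, -0.4]
grip_width: 0.0602
```

Request:
arm_command:
  steps:
    - [0,0,0,0,0,0,0.4]
    - [0,0,0,0,0,0,0.5]
    - [0,0,0,0,0,0,0.6]
    - [0,0,0,0,0,0,0.6]
    - [0,0,0,0,0,0,0.6]
  force: 25

```text
time: 7.82
tcp_pos: [0.6151, -0.2796, 0.0404]
ee_rot: [0.29, 0.642, 0.251, 0.664]
ft_force: [-2.1, -1.1, 4.1]
grip_width: 0.0388
```

Run:
```python
from h import *
st()
a=read_camera("scene");b=read_camera("top")
f=lambda i,u,v,w,h,k: cv2.resize(i[v:v+h,u:u+w,::-1],None,fx=k,fy=k,interpolation=cv2.INTER_CUBIC)
cv2.imwrite("pics/p2.png",np.hstack([f(a,120,180,110,120,3.5),f(b,335,155,110,120,3.5)]))
```

```text
t 7.825 tcp [ 0.6151 -0.2796  0.0404] F [-2.1 -1.1  4.1] w 0.0388 
R cols [[0.049, 0.039, 0.998], [0.705, 0.706, -0.062], [-0.707, 0.707, 0.007]] 
j [-0.771  0.739  1.477  0.572  1.51  -0.923]
```

View pics/p2.png

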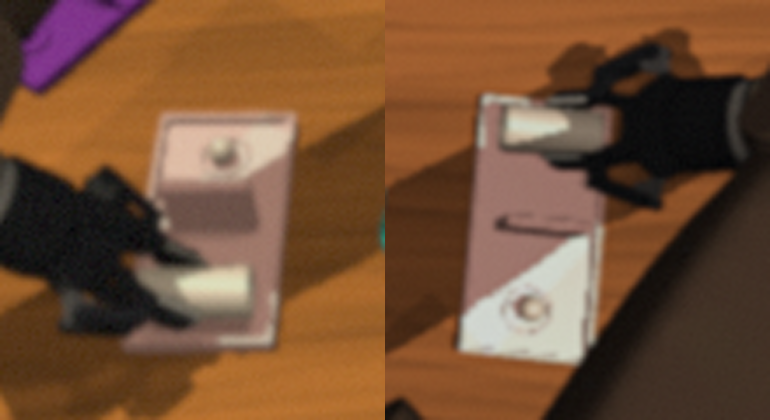

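Request:
arm_command:
  steps:
    - [0,0,0,-0.3,0.3,0,0.6]
    - [0,0,0,-0.6,0.6,0,0.6]
    - [0,0,0,-1,1,0,0.6]
    - [0,0,0,-1.5,1.5,0,0.6]
    - [0,0,0,-1.5,1.5,0,0.6]

```text
time: 8.55
tcp_pos: [0.6147, -0.2795, 0.1109]
ee_rot: [0.289, 0.642, 0.251, 0.664]
ft_force: [0.5, 0.1, 0.5]
grip_width: 0.0387
```

Run:
```python
from h import *
st()
a=read_camera("scene");b=read_camera("top")
f=lambda i,u,v,w,h,k: cv2.resize(i[v:v+h,u:u+w,::-1],None,fx=k,fy=k,interpolation=cv2.INTER_CUBIC)
cv2.imwrite("pics/p3.png",np.hstack([f(a,120,180,110,120,3.5),f(b,335,155,110,120,3.5)]))
```

```text
t 8.55 tcp [ 0.6147 -0.2795  0.1109] F [0.5 0.1 0.5] w 0.0387 
R cols [[0.049, 0.039, 0.998], [0.705, 0.707, -0.062], [-0.708, 0.707, 0.007]] 
j [-0.771  0.644  1.478  0.57   1.589 -0.872]
```

View pics/p3.png

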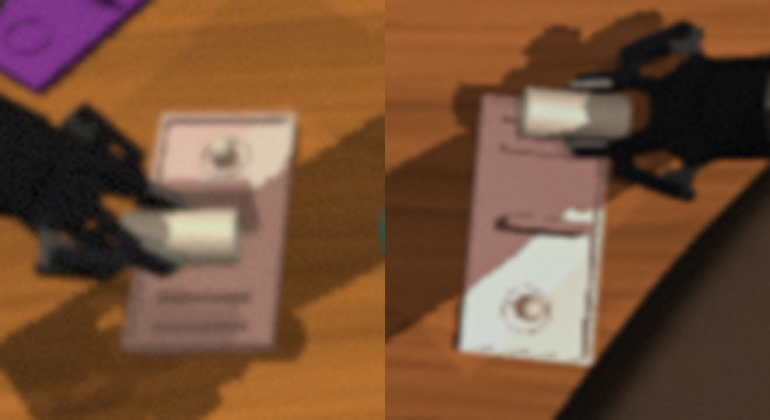

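Request:
arm_command:
  steps:
    - [0,0,0,-1.8,1.8,0,0.6]
    - [0,0,0,-2,2,0,0.6]
    - [0,0,0,-2,2,0,0.6]
    - [0,0,0,-2,2,0,0.6]
    - [0,0,-1,0,0,0,0.6]

```text
time: 9.28
tcp_pos: [0.6145, -0.2808, 0.2229]
ee_rot: [0.26, 0.654, 0.22, 0.676]
ft_force: [-0.8, 0.2, -0.9]
grip_width: 0.0384
```

Request:
arm_command:
  steps:
    - [0,0,-1.8,0,0,0,0.6]
    - [0,0,-1.8,0,0,0,0.6]
    - [0,0,-1.8,0,0,0,0.6]
    - [0,0,-1.8,0,0,0,0.6]
    - [0,0,-1.8,0,0,0,0.6]

```text
time: 9.9
tcp_pos: [0.6141, -0.2793, 0.2215]
ee_rot: [-0.011, 0.704, -0.055, 0.708]
ft_force: [-0.2, -0.2, -1.0]
grip_width: 0.0384
```

Run:
```python
from h import *
st()
diff([.519,.0836,.20])
```

```text
t 9.9 tcp [ 0.6141 -0.2793  0.2215] F [-0.2 -0.2 -1. ] w 0.0384 
R cols [[0.003, 0.063, 0.998], [-0.093, 0.994, -0.063], [-0.996, -0.093, 0.009]] 
j [-0.55   0.285  1.625 -0.084  1.182 -0.456]
turn(5deg) [0. 0. 0.] shift cm now-axes [ -1.26  35.66 -11.79] shift cm after turn [ -1.26  35.66 -11.79]
```

Request:
arm_command:
  steps:
    - [0,0,0,-0.2,3,-1,0.6]
    - [0,0,0,-0.2,4.5,-1.5,0.6]
    - [0,0,0,-0.2,4.5,-1.5,0.6]
    - [0,0,0,-0.2,4.5,-1.5,0.6]
    - [0,0,0,-0.2,4.5,-1.5,0.6]

```text
time: 10.52
tcp_pos: [0.5565, -0.0637, 0.2117]
ee_rot: [-0.008, 0.704, -0.053, 0.708]
ft_force: [0.4, 0.2, -0.4]
grip_width: 0.0383
```

Request:
arm_command:
  steps:
    - [0,0,0,-0.2,4.5,-1.5,0.6]
    - [0,0,0,0,4.5,-1.5,0.6]
    - [0,0,0,0,4,-1.3,0.6]
    - [0,0,0,0,2,-1.3,0.6]
    - [0,0,-1.5,0,0,0,0.6]

```text
time: 11.15
tcp_pos: [0.5097, 0.0879, 0.2004]
ee_rot: [-0.055, 0.702, -0.101, 0.703]
ft_force: [0.5, -0.4, -0.8]
grip_width: 0.0386
```

Request:
arm_command:
  steps:
    - [0,0,-1.8,0,0,0,0.6]
    - [0,0,-1.8,0,0,0,0.6]
    - [0,0,-1.8,0,0,0,0.6]
    - [0,0,-1,0,0,0,0.6]
    - [0,0,0,0,0,0,0.6]

```text
time: 11.78
tcp_pos: [0.5101, 0.0884, 0.1986]
ee_rot: [-0.246, 0.661, -0.288, 0.648]
ft_force: [-0.3, -0.1, -0.0]
grip_width: 0.0386
```

Run:
```python
from h import *
st()
diff([.519,.0836,.20],Rd(-ZU-M))
a=read_camera("scene");b=read_camera("top")
f=lambda i,u,v,w,h,k: cv2.resize(i[v:v+h,u:u+w,::-1],None,fx=k,fy=k,interpolation=cv2.INTER_CUBIC)
cv2.imwrite("pics/p4.png",np.hstack([f(a,250,140,130,120,3),f(b,200,160,130,120,3)]))
```

```text
t 11.775 tcp [0.5101 0.0884 0.1986] F [-0.3 -0.1 -0. ] w 0.0386 
R cols [[-0.039, 0.048, 0.998], [-0.699, 0.712, -0.062], [-0.714, -0.7, 0.005]] 
j [ 0.278  0.195  1.908 -0.735  1.406  0.608]
turn(5deg) [-0.02  0.08 -0.12] shift cm now-axes [ 0.21 -0.4   0.92] shift cm after turn [ 0.2  -0.4   0.92]
```

View pics/p4.png

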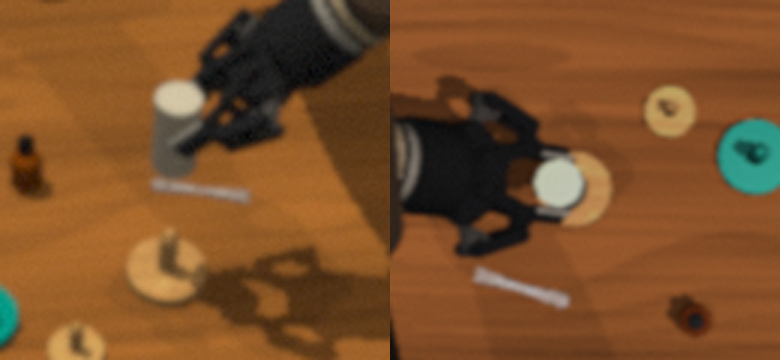

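Run:
```python
from h import *
print(two((250+179/3-.3,140+98/3-.3),(200+(559-390)/3-.3,160+183/3-.3)))
# hough/mask of closed disk in top
a=cv2.imread("pics/p4.png"); h=cv2.cvtColor(a,cv2.COLOR_BGR2HSV); m=cv2.inRange(h,(0,0,150),(179,70,255))
cs,_=cv2.findContours(m,cv2.RETR_EXTERNAL,cv2.CHAIN_APPROX_NONE)
pts={}
for c in cs:
    if cv2.contourArea(c)>800:
        e=cv2.fitEllipse(c); print(e); pts[e[0][0]>390]=e[0]
s=pts[False]; t=pts[True]
print(two((250+s[0]/3-.3,140+s[1]/3-.3),(200+(t[0]-390)/3-.3,160+t[1]/3-.3)))
# bottom edge of cup in scene
for z in (.15,.152,.155): print(proj("scene",np.array([.51,.084,z])))
```

```text
(array([0.50921792, 0.08243352, 0.22937843]), np.float64(0.0006232281198218291))
((558.5491333007812, 182.4909210205078), (45.540863037109375, 47.717689514160156), 45.739864349365234)
((179.18479919433594, 98.9482421875), (31.897674560546875, 46.0380859375), 88.3443603515625)
(array([0.50965689, 0.08271939, 0.22868679]), np.float64(0.00032140236628254085))
[307.83562849 193.86889166]
[307.88536733 193.35891754]
[307.96021954 192.591455  ]
```

Request:
arm_command:
  steps:
    - [0,0.1,-0.1,0,0.1,0.9,0.6]
    - [0,0,0,1.2,1.2,0,0.6]
    - [0,0,0,1.2,1.2,0,0.6]
    - [0,0,0,1.2,1.2,0,0.6]
    - [0,0,0,1,1,0,0.6]

```text
time: 12.5
tcp_pos: [0.5187, 0.0875, 0.1312]
ee_rot: [-0.249, 0.663, -0.293, 0.643]
ft_force: [-0.5, 0.2, -0.6]
grip_width: 0.0385
```

Request:
arm_command:
  steps:
    - [0,0,0,0,0,0,0.6]
    - [0,0,0,0,0,0,0.6]

```text
time: 12.75
tcp_pos: [0.5197, 0.0878, 0.1334]
ee_rot: [-0.248, 0.662, -0.293, 0.644]
ft_force: [-0.5, 0.5, 1.0]
grip_width: 0.0381
```

Run:
```python
from h import *
st()
a=read_camera("scene");b=read_camera("top")
f=lambda i,u,v,w,h,k: cv2.resize(i[v:v+h,u:u+w,::-1],None,fx=k,fy=k,interpolation=cv2.INTER_CUBIC)
im=np.hstack([f(a,250,140,130,120,3),f(b,200,160,130,120,3)])
cv2.imwrite("pics/p5.png",im)
h=cv2.cvtColor(im,cv2.COLOR_BGR2HSV); m=cv2.inRange(h,(0,0,150),(179,70,255))
cs,_=cv2.findContours(m,cv2.RETR_EXTERNAL,cv2.CHAIN_APPROX_NONE)
pts={}
for c in cs:
    if cv2.contourArea(c)>800:
        e=cv2.fitEllipse(c); print(e); pts[e[0][0]>390]=e[0]
s=pts[False]; t=pts[True]
p=two((250+s[0]/3-.3,140+s[1]/3-.3),(200+(t[0]-390)/3-.3,160+t[1]/3-.3)); print(p)
o=get_obs(); Rm=R.from_quat(o["ee_rot"]).as_matrix()
print("cup axis up dir now:", (Rm@np.array([-.706,-.707,0])).round(3))
d=np.array([.519,.0836,.092])-p[0]; print("world shift",d, "tool", (Rm.T@d*100).round(2))
```

```text
t 12.75 tcp [0.5197 0.0878 0.1334] F [-0.5  0.5  1. ] w 0.0381 
R cols [[-0.048, 0.048, 0.998], [-0.706, 0.705, -0.068], [-0.707, -0.707, 0.0]] 
j [ 0.274  0.312  1.907 -0.756  1.33   0.687]
((564.0711059570312, 176.98468017578125), (42.448974609375, 44.62522506713867), 62.189056396484375)
((175.3937225341797, 160.05999755859375), (32.715248107910156, 43.429805755615234), 89.87318420410156)
(array([0.51909505, 0.08273966, 0.16347539]), np.float64(0.0003391852426322125))
cup axis up dir now: [-0.002 -0.001  0.999]
world shift [-9.50455200e-05  8.60340567e-04 -7.14753948e-02] tool [ 5.    5.11 -0.03]
```

View pics/p5.png

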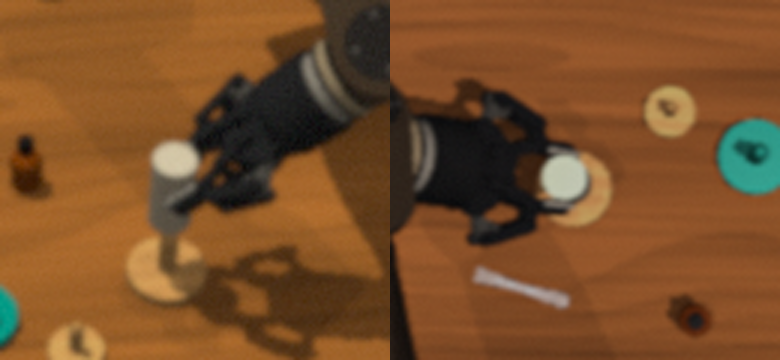

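The cup is upright, its closed end triangulates to within 1 mm of the peg axis, and the peg is visible below it. Lowering.

Request:
arm_command:
  steps:
    - [0,0,0,0.8,0.9,0,0.6]
    - [0,0,0,1.1,1.1,0,0.6]
    - [0,0,0,1.1,1.1,0,0.6]
    - [0,0,0,1.1,1.1,0,0.6]
    - [0,0,0,0.5,0.5,0,0.6]

```text
time: 13.48
tcp_pos: [0.5186, 0.0881, 0.0656]
ee_rot: [-0.249, 0.663, -0.293, 0.643]
ft_force: [0.1, 0.2, -0.1]
grip_width: 0.0384
```

Request:
arm_command:
  steps:
    - [0,0,0,0.1,0.1,0,0.6]
    - [0,0,0,0.1,0.1,0,0.6]
    - [0,0,0,0,0,0,0.6]

```text
time: 13.85
tcp_pos: [0.5198, 0.0885, 0.065]
ee_rot: [-0.248, 0.662, -0.293, 0.644]
ft_force: [0.2, 0.9, -0.8]
grip_width: 0.0385
```

Request:
arm_command:
  steps:
    - [0,0,0,0.1,0.1,0,0.6]
    - [0,0,0,0,0,0,0.6]

```text
time: 14.1
tcp_pos: [0.5195, 0.0884, 0.0633]
ee_rot: [-0.248, 0.662, -0.293, 0.644]
ft_force: [-0.8, 0.0, -1.2]
grip_width: 0.0387
```

```bash
cat > cupm.py <<'E'
from h import *
import sys
st()
a=read_camera("scene");b=read_camera("top")
f=lambda i,u,v,w,h,k: cv2.resize(i[v:v+h,u:u+w,::-1],None,fx=k,fy=k,interpolation=cv2.INTER_CUBIC)
im=np.hstack([f(a,250,140,130,120,3),f(b,200,160,130,120,3)])
cv2.imwrite("pics/"+sys.argv[1],im)
h=cv2.cvtColor(im,cv2.COLOR_BGR2HSV); m=cv2.inRange(h,(0,0,150),(179,70,255))
cs,_=cv2.findContours(m,cv2.RETR_EXTERNAL,cv2.CHAIN_APPROX_NONE)
pts={}
for c in cs:
    if cv2.contourArea(c)>800:
        e=cv2.fitEllipse(c); print(e); pts[e[0][0]>390]=e[0]
s=pts[False]; t=pts[True]
p=two((250+s[0]/3-.3,140+s[1]/3-.3),(200+(t[0]-390)/3-.3,160+t[1]/3-.3)); print(p)
E
python3 cupm.py p6.png
```

```text
t 14.1 tcp [0.5195 0.0884 0.0633] F [-0.8  0.  -1.2] w 0.0387 
R cols [[-0.048, 0.048, 0.998], [-0.705, 0.706, -0.068], [-0.707, -0.707, 0.0]] 
j [ 0.275  0.428  1.914 -0.78   1.242  0.776]
((171.07505798339844, 211.89410400390625), (32.86838912963867, 41.30927658081055), 84.50538635253906)
((568.8138427734375, 182.9254608154297), (40.71083068847656, 41.24445724487305), 71.89762115478516)
(array([0.51886516, 0.08340238, 0.09325842]), np.float64(0.00015261141162276865))
```

View pics/p6.png

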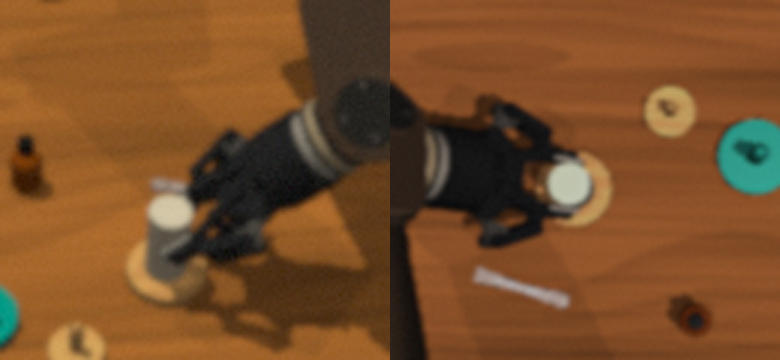

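Request:
arm_command:
  steps:
    - [0,0,0,0.1,0.1,0,0.6]
    - [0,0,0,0,0,0,0.6]

```text
time: 14.45
tcp_pos: [0.5193, 0.0884, 0.0615]
ee_rot: [-0.248, 0.662, -0.293, 0.644]
ft_force: [-0.3, 0.3, -0.9]
grip_width: 0.0384
```

Request:
arm_command:
  steps:
    - [0,0,0,0.1,0.1,0,0.6]
    - [0,0,0,0,0,0,0.6]

```text
time: 14.7
tcp_pos: [0.5196, 0.0884, 0.0608]
ee_rot: [-0.248, 0.662, -0.293, 0.644]
ft_force: [-1.0, 0.7, 0.8]
grip_width: 0.0384
```

Request:
arm_command:
  steps:
    - [0,0,0,0.1,0.1,0,0.6]
    - [0,0,0,0,0,0,0.6]

```text
time: 14.95
tcp_pos: [0.5196, 0.0883, 0.0607]
ee_rot: [-0.249, 0.662, -0.294, 0.643]
ft_force: [-2.6, 1.3, 7.7]
grip_width: 0.0385
```

The rim has met the foot (7.7 N upward). Releasing.

Request:
arm_command:
  steps:
    - [0,0,0,0,0,0,0.45]
    - [0,0,0,0,0,0,0.3]
    - [0,0,0,0,0,0,0.2]
    - [0,0,0,0,0,0,0.1]
    - [0,0,0,0,0,0,0.1]

```text
time: 15.58
tcp_pos: [0.5194, 0.0884, 0.0588]
ee_rot: [-0.248, 0.662, -0.293, 0.644]
ft_force: [-0.3, 0.2, -0.4]
grip_width: 0.0768
```

```bash
python3 cupm.py p7.png
```

```text
t 15.575 tcp [0.5194 0.0884 0.0588] F [-0.3  0.2 -0.4] w 0.0768 
R cols [[-0.048, 0.048, 0.998], [-0.705, 0.705, -0.068], [-0.707, -0.707, -0.0]] 
j [ 0.275  0.435  1.914 -0.782  1.237  0.782]
((169.89263916015625, 213.4555206298828), (34.266082763671875, 40.036216735839844), 93.11907196044922)
((569.212158203125, 182.8627166748047), (40.80305480957031, 41.19546127319336), 96.18859100341797)
(array([0.51901582, 0.08280002, 0.09132061]), np.float64(0.0008883502136383781))
```

View pics/p7.png

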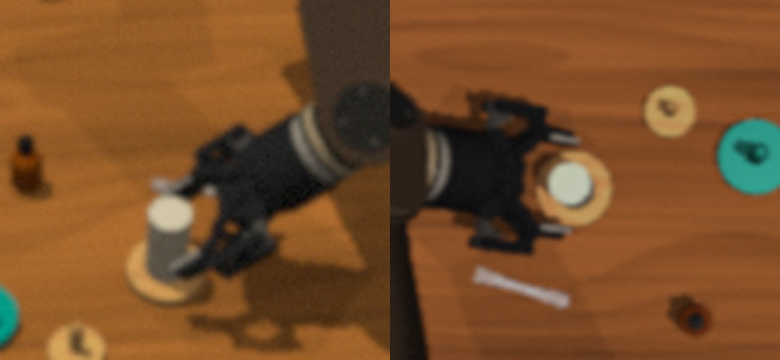

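The cup stands centred on the peg (closed end at 0.519, 0.083, z 0.091). Retreating.

Request:
arm_command:
  steps:
    - [0,0,0,-1,0,0,0]
    - [0,0,0,-2,0,0,0]
    - [0,0,0,-2.5,0,0,0]
    - [0,0,0,-2,-0.5,0,0]
    - [0,0,0,-2,-2,0,0]

```text
time: 16.3
tcp_pos: [0.5226, 0.139, 0.1448]
ee_rot: [-0.249, 0.662, -0.292, 0.644]
ft_force: [0.2, -0.6, 0.1]
grip_width: 0.0853
```

Request:
arm_command:
  steps:
    - [0,0,0,-3,-3,0,0]
    - [0,0,0,-3,-3,0,0]
    - [0,0,1.5,0,0,0,0]
    - [0,0,1.8,0,0,0,0]
    - [0,0,1.8,0,0,0,0]

```text
time: 16.92
tcp_pos: [0.5231, 0.1388, 0.2304]
ee_rot: [-0.094, 0.7, -0.141, 0.694]
ft_force: [0.4, 0.4, -0.3]
grip_width: 0.0855
```

```bash
python3 cupm.py p8.png
python3 - <<'E'
from h import *
b=read_camera("top");a=read_camera("scene")
f=lambda i,u,v,w,h,k: cv2.resize(i[v:v+h,u:u+w,::-1],None,fx=k,fy=k,interpolation=cv2.INTER_CUBIC)
cv2.imwrite("pics/p8t.png",np.hstack([f(a,145,200,70,90,5.5),f(b,345,175,70,90,5.5)]))
E
```

```text
t 16.925 tcp [0.5231 0.1388 0.2304] F [ 0.4  0.4 -0.3] w 0.0855 
R cols [[-0.02, 0.064, 0.998], [-0.328, 0.942, -0.066], [-0.944, -0.329, 0.002]] 
j [ 0.211  0.082  1.865 -0.335  1.303  0.384]
((505.9852600097656, 283.0110778808594), (10.494526863098145, 168.2036590576172), 107.19539642333984)
((169.1396026611328, 214.7864990234375), (30.42184066772461, 39.37604522705078), 93.8369369506836)
((569.4528198242188, 182.80206298828125), (40.01902770996094, 41.04871368408203), 90.89908599853516)
(array([0.51915947, 0.08244611, 0.08966196]), np.float64(0.0013799583554799765))
```

View pics/p8.png

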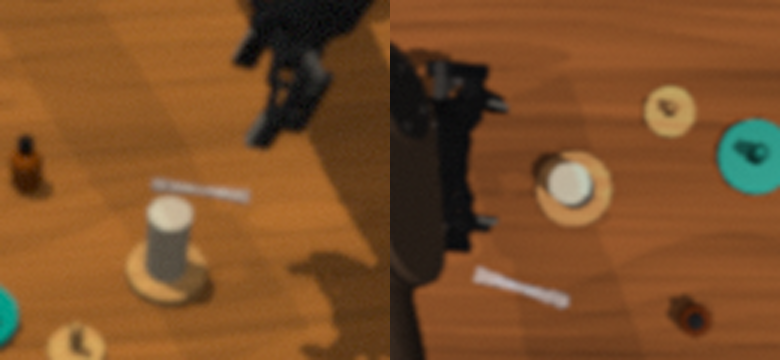

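View pics/p8t.png

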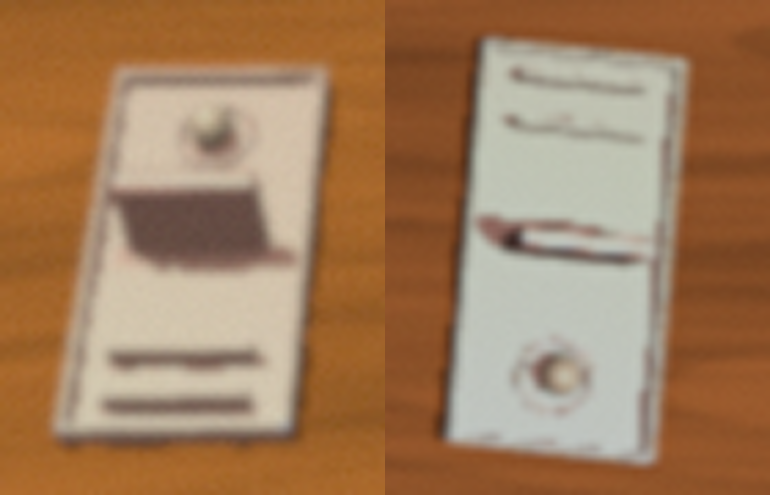

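Run:
```python
from h import *
S=lambda u,v:(145+u/5.5-.4,200+v/5.5-.4); T=lambda u,v:(345+(u-385)/5.5-.4,175+v/5.5-.4)
for n,im,b in(("scene",read_camera("scene"),(145,200,215,290)),("top",read_camera("top"),(345,175,415,270))):
    h=cv2.cvtColor(im,cv2.COLOR_RGB2HSV); m=cv2.inRange(h,(0,0,60),(179,110,255)); mm=0*m; mm[b[1]:b[3],b[0]:b[2]]=m[b[1]:b[3],b[0]:b[2]]
    c=max(cv2.findContours(mm,cv2.RETR_EXTERNAL,cv2.CHAIN_APPROX_NONE)[0],key=cv2.contourArea)[:,0]
    w=np.array([onz(n,*p,.010)[:2] for p in c],np.float32)
    print(n,cv2.minAreaRect(w))
    g=np.percentile(w,[0],axis=0)
    # edge line fits: project to approx tray frame
    for it in range(1):
        a=np.radians(4.5); ex=np.array([-np.cos(a),np.sin(a)]);ey=np.array([-np.sin(a),-np.cos(a)])
        q=(w-np.array([.5355,-.2635]))@np.c_[ex,ey]
        for nm,sel,ax in(("+y",(q[:,1]>.045)&(abs(q[:,0])<.09),1),("-y",(q[:,1]<-.045)&(abs(q[:,0])<.09),1),("+x",(q[:,0]>.1)&(abs(q[:,1])<.04),0),("-x",(q[:,0]<-.1)&(abs(q[:,1])<.04),0)):
            s=q[sel]; k,c0=np.polyfit(s[:,1-ax],s[:,ax],1); print(nm,"offset",round(c0,4),"rot deg",round(np.degrees(k)*(1 if ax else -1),2))
for p in (((515,75),(643,90)),((510,120),(643,138))):
    A,B=[onz("top",*T(*x),.015) for x in p]; d=A-B; print("rail top",np.degrees(np.arctan2(d[0],d[1])),((A+B)/2).round(4))
print(np.degrees(np.arctan2(.0022,.07)))
```

```text
scene ((0.5345768928527832, -0.26471075415611267), (0.11506147682666779, 0.22641286253929138), 85.03921508789062)
+y offset 0.0574 rot deg -0.55
-y offset -0.0546 rot deg -0.23
+x offset 0.1134 rot deg -1.18
-x offset -0.1117 rot deg -1.29
top ((0.5341506600379944, -0.26458466053009033), (0.11614047735929489, 0.22447291016578674), 84.93785095214844)
+y offset 0.0577 rot deg -0.62
-y offset -0.0553 rot deg -0.41
+x offset 0.1121 rot deg -0.36
-x offset -0.1095 rot deg -0.48
rail top 5.722767220765809 [ 0.6248 -0.2705  0.015 ]
rail top 6.7312928714447455 [ 0.5993 -0.2691  0.015 ]
1.800131958510143
```

```bash
sed -i 's/unit(\[.065,.998,0\])/unit([.087,.996,0])/' h.py
python3 - <<'E'
from h import *
diff([.535,-.2648,.20],Rd(-ZU))
E
```

```text
turn(5deg) [0.22 0.02 3.92] shift cm now-axes [ 16.12 -36.86   3.96] shift cm after turn [  2.82 -40.05   4.75]
```

Request:
arm_command:
  steps:
    - [0.1,0,2,0,0,0,0.2]
    - [0.1,0,1.9,0,0,0,0.4]
    - [0,0,0,0,-3,0.4,0.6]
    - [0,0,0,0,-4.5,0.5,0.6]
    - [0,0,0,0,-4.5,0.5,0.6]

```text
time: 17.85
tcp_pos: [0.5262, 0.0168, 0.2278]
ee_rot: [0.029, 0.706, -0.03, 0.707]
ft_force: [0.2, -0.6, -0.3]
grip_width: 0.0341
```

Request:
arm_command:
  steps:
    - [0,0,0,0,-4.5,0.5,0.6]
    - [0,0,0,0.3,-4.5,0.5,0.6]
    - [0,0,0,0.5,-4.5,0.5,0.6]
    - [0,0,0,1,-4.5,0.5,0.6]
    - [0,0,0,1,-4.5,0.5,0.6]

```text
time: 18.48
tcp_pos: [0.5325, -0.2098, 0.1995]
ee_rot: [0.03, 0.706, -0.029, 0.707]
ft_force: [-0.2, -0.1, 0.4]
grip_width: 0.0343
```

Request:
arm_command:
  steps:
    - [0,0,0,0,-4,0.5,0.6]
    - [0,0,0,0,-1.5,0.3,0.6]
    - [0,0,0,0,0,0,0.6]

```text
time: 18.85
tcp_pos: [0.5359, -0.2645, 0.2]
ee_rot: [0.03, 0.706, -0.03, 0.707]
ft_force: [1.1, 0.0, 0.1]
grip_width: 0.0339
```

Run:
```python
from h import *
st(); diff([.535,-.2648,.12],Rd(-ZU))
```

```text
t 18.85 tcp [ 0.5359 -0.2645  0.2   ] F [1.1 0.  0.1] w 0.0339 
R cols [[0.001, 0.085, 0.996], [0.001, 0.996, -0.085], [-1.0, 0.001, 0.001]] 
j [-0.629  0.158  1.814  0.002  1.169 -0.544]
turn(5deg) [ 0.02  0.02 -0.02] shift cm now-axes [ 8.   -0.04 -0.1 ] shift cm after turn [ 8.   -0.03 -0.09]
```

Request:
arm_command:
  steps:
    - [0,0,0,3,0,-0.1,0.6]
    - [0,0,0,3.5,0,0,0.6]
    - [0,0,0,3,0,0,0.6]
    - [0,0,0,0.5,0,0,0.6]
    - [0,0,0,0,0,0,0.6]

```text
time: 19.48
tcp_pos: [0.5355, -0.2638, 0.1013]
ee_rot: [0.03, 0.705, -0.03, 0.708]
ft_force: [0.3, -0.3, -0.3]
grip_width: 0.0339
```

Run:
```python
from h import *
st()
b=read_camera("top");a=read_camera("scene")
f=lambda i,u,v,w,h,k: cv2.resize(i[v:v+h,u:u+w,::-1],None,fx=k,fy=k,interpolation=cv2.INTER_CUBIC)
cv2.imwrite("pics/p9.png",np.hstack([f(a,145,190,70,100,5.5),f(b,345,175,70,100,5.5)]))
p=get_obs()["tcp_pos"]; print(proj("scene",p),proj("top",p))
```

```text
t 19.475 tcp [ 0.5355 -0.2638  0.1013] F [ 0.3 -0.3 -0.3] w 0.0339 
R cols [[0.003, 0.084, 0.996], [-0.0, 0.996, -0.084], [-1.0, -0.0, 0.003]] 
j [-0.628  0.273  1.876  0.002  0.99  -0.545]
[175.37562303 223.35227137] [385.00468551 216.69664743]
```

View pics/p9.png

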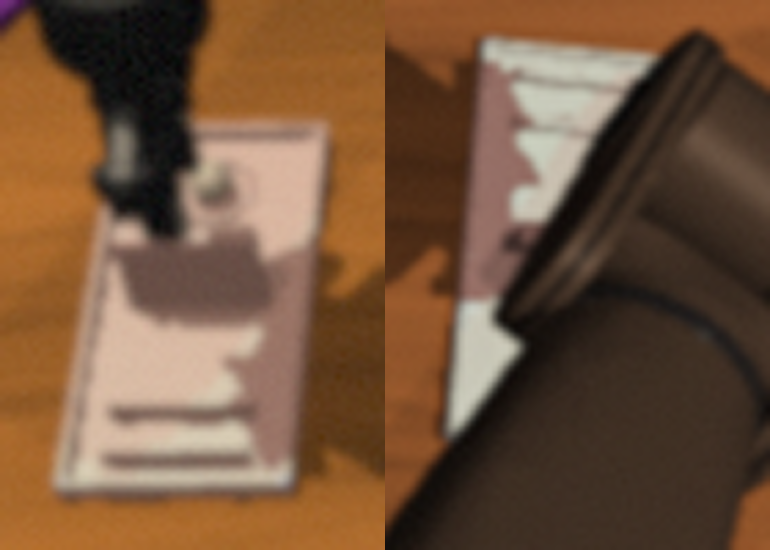

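The fingertips are just above the middle of the fin (scene ~174,232), and the bead is in its pocket. I descend in two parts, watching the force.

Request:
arm_command:
  steps:
    - [0,0,0,0.8,0,0,0.6]
    - [0,0,0,1,0,0,0.6]
    - [0,0,0,1,0,0,0.6]
    - [0,0,0,1,0,0,0.6]
    - [0,0,0,0.4,0,0,0.6]

```text
time: 20.2
tcp_pos: [0.5345, -0.2644, 0.0573]
ee_rot: [0.03, 0.706, -0.03, 0.707]
ft_force: [-0.5, -0.1, -0.3]
grip_width: 0.0341
```

Request:
arm_command:
  steps:
    - [0,0,0,0.8,0,0,0.6]
    - [0,0,0,0.8,0,0,0.6]
    - [0,0,0,0.4,0,0,0.6]
    - [0,0,0,0,0,0,0.65]
  force: 30

```text
time: 20.7
tcp_pos: [0.535, -0.2646, 0.0383]
ee_rot: [0.03, 0.706, -0.03, 0.707]
ft_force: [0.3, 0.1, -0.3]
grip_width: 0.03
```

Request:
arm_command:
  steps:
    - [0,0,0,0,0,0,0.7]
    - [0,0,0,0,0,0,0.75]
    - [0,0,0,0,0,0,0.8]
    - [0,0,0,0,0,0,0.85]
    - [0,0,0,0,0,0,0.9]

```text
time: 21.32
tcp_pos: [0.5352, -0.2647, 0.0389]
ee_rot: [0.03, 0.706, -0.03, 0.707]
ft_force: [-0.5, -0.1, 0.7]
grip_width: 0.0095
```

Request:
arm_command:
  steps:
    - [0,0,0,0,0,0,1]
    - [0,0,0,0,0,0,1]
    - [0,0,0,0,0,0,1]
    - [0,0,0,0,0,0,1]
  force: 70

```text
time: 21.82
tcp_pos: [0.5353, -0.2648, 0.0389]
ee_rot: [0.03, 0.705, -0.03, 0.708]
ft_force: [-0.5, 0.9, 3.0]
grip_width: 0.0091
```

Run:
```python
from h import *
st()
a=read_camera("scene")
f=lambda i,u,v,w,h,k: cv2.resize(i[v:v+h,u:u+w,::-1],None,fx=k,fy=k,interpolation=cv2.INTER_CUBIC)
cv2.imwrite("pics/p10.png",f(a,145,190,70,100,5.5))
```

```text
t 21.825 tcp [ 0.5353 -0.2648  0.0389] F [-0.5  0.9  3. ] w 0.0091 
R cols [[0.003, 0.085, 0.996], [-0.0, 0.996, -0.085], [-1.0, -0.0, 0.003]] 
j [-0.63   0.367  1.892  0.002  0.88  -0.546]
```

View pics/p10.png

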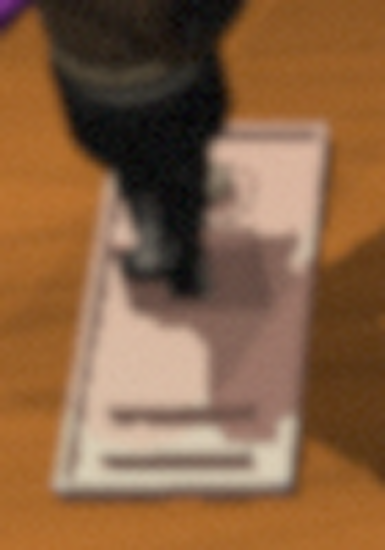

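Fin gripped (9 mm). Lifting gently.

Request:
arm_command:
  steps:
    - [0,0,0,-0.1,0,0,1]
    - [0,0,0,-0.2,0,0,1]
    - [0,0,0,-0.3,0,0,1]
    - [0,0,0,-0.5,0,0,1]
    - [0,0,0,-0.7,0,0,1]

```text
time: 22.5
tcp_pos: [0.5349, -0.2646, 0.0568]
ee_rot: [0.03, 0.706, -0.03, 0.707]
ft_force: [0.2, -0.2, -4.0]
grip_width: 0.0091
```

Request:
arm_command:
  steps:
    - [0,0,0,-0.8,0,0,1]
    - [0,0,0,-0.9,0,0,1]
    - [0,0,0,-1,0,0,1]
    - [0,0,0,-1,0,0,1]
    - [0,0,0,-1,0,0,1]

```text
time: 23.12
tcp_pos: [0.535, -0.2647, 0.1045]
ee_rot: [0.03, 0.705, -0.03, 0.708]
ft_force: [0.1, 0.4, -4.3]
grip_width: 0.0094
```

Request:
arm_command:
  steps:
    - [0,0,0,-1,0,0,1]
    - [0,0,0,-1,0,0,1]
    - [0,0,0,-1,0,0,1]
    - [0,0,0,-1,0,0,1]
    - [0,0,0,-1,0,0,1]

```text
time: 23.75
tcp_pos: [0.5348, -0.2647, 0.1543]
ee_rot: [0.03, 0.705, -0.03, 0.707]
ft_force: [-0.1, 0.3, -4.2]
grip_width: 0.0093
```

Request:
arm_command:
  steps:
    - [0,0,0,-1,0,0,1]
    - [0,0,0,-1,0,0,1]
    - [0,0,0,-0.7,0,0,1]
    - [0,0,0,-0.4,0,0,1]
    - [0,0,0,-0.2,0,0,1]

```text
time: 24.38
tcp_pos: [0.5347, -0.2646, 0.1868]
ee_rot: [0.03, 0.705, -0.03, 0.707]
ft_force: [-0.5, -0.7, -3.5]
grip_width: 0.0092
```

Run:
```python
from h import *
st()
b=read_camera("top");a=read_camera("scene")
f=lambda i,u,v,w,h,k: cv2.resize(i[v:v+h,u:u+w,::-1],None,fx=k,fy=k,interpolation=cv2.INTER_CUBIC)
cv2.imwrite("pics/p11.png",np.hstack([f(a,110,140,110,130,3.5),f(b,335,155,110,130,3.5)]))
diff([.5825,.243,.19])
```

```text
t 24.375 tcp [ 0.5347 -0.2646  0.1868] F [-0.5 -0.7 -3.5] w 0.0092 
R cols [[0.003, 0.085, 0.996], [-0.0, 0.996, -0.085], [-1.0, 0.0, 0.003]] 
j [-0.63   0.169  1.827  0.002  1.143 -0.546]
turn(5deg) [0. 0. 0.] shift cm now-axes [-0.33 50.99  0.45] shift cm after turn [-0.33 50.99  0.45]
```

View pics/p11.png

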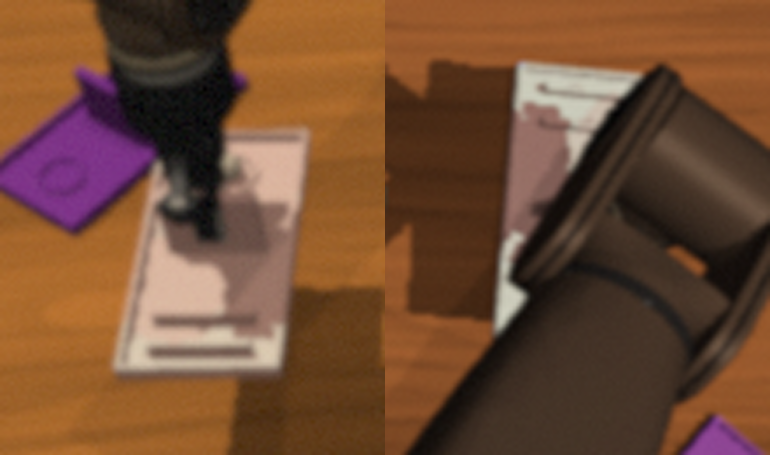

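Request:
arm_command:
  steps:
    - [0,0,0,0,0.2,0,1]
    - [0,0,0,0,0.4,0,1]
    - [0,0,0,0,0.6,0,1]
    - [0,0,0,0,0.8,0,1]
    - [0,0,0,0,1,0,1]

```text
time: 25.1
tcp_pos: [0.5374, -0.2341, 0.1867]
ee_rot: [0.03, 0.705, -0.03, 0.707]
ft_force: [0.9, -0.6, -3.9]
grip_width: 0.0094
```

Request:
arm_command:
  steps:
    - [0,0,0,0,1.2,0,1]
    - [0,0,0,0,1.4,0,1]
    - [0,0,0,0,1.6,0,1]
    - [0,0,0,0,1.8,0,1]
    - [0,0,0,0,2,0,1]

```text
time: 25.72
tcp_pos: [0.5442, -0.1537, 0.1867]
ee_rot: [0.03, 0.705, -0.03, 0.707]
ft_force: [-0.1, 0.1, -3.8]
grip_width: 0.0091
```

Request:
arm_command:
  steps:
    - [0,0,0,0,2,0,1]
    - [0,0,0,0,2,0,1]
    - [0,0,0,0,2,0,1]
    - [0,0,0,0,2,0,1]
    - [0,0,0,0,2,0,1]

```text
time: 26.35
tcp_pos: [0.5527, -0.0541, 0.1867]
ee_rot: [0.03, 0.705, -0.03, 0.708]
ft_force: [-0.2, -0.2, -3.8]
grip_width: 0.0093
```

Request:
arm_command:
  steps:
    - [0,0,0,0,2,0,1]
    - [0,0,0,0,2,0,1]
    - [0,0,0,0,2,0,1]
    - [0,0,0,0,2,0,1]
    - [0,0,0,0,2,0,1]

```text
time: 26.98
tcp_pos: [0.5612, 0.0455, 0.1867]
ee_rot: [0.03, 0.705, -0.03, 0.707]
ft_force: [0.9, 0.5, -3.3]
grip_width: 0.009
```

Request:
arm_command:
  steps:
    - [0,0,0,0,2,0,1]
    - [0,0,0,0,2,0,1]
    - [0,0,0,0,2,0,1]
    - [0,0,0,0,2,0,1]
    - [0,0,0,0,2,0,1]

```text
time: 27.6
tcp_pos: [0.5697, 0.1452, 0.1867]
ee_rot: [0.03, 0.705, -0.03, 0.708]
ft_force: [0.1, -0.6, -3.1]
grip_width: 0.0092
```

Request:
arm_command:
  steps:
    - [0,0,0,0,1.8,0,1]
    - [0,0,0,0,1.6,0,1]
    - [0,0,0,0,1.4,0,1]
    - [0,0,0,0,1.2,0,1]
    - [0,0,0,0,1,0,1]

```text
time: 28.22
tcp_pos: [0.5757, 0.2142, 0.1867]
ee_rot: [0.03, 0.705, -0.03, 0.707]
ft_force: [-0.5, 0.8, -3.9]
grip_width: 0.0094
```

Request:
arm_command:
  steps:
    - [0,0,0,0,0.8,0,1]
    - [0,0,0,0,0.6,0,1]
    - [0,0,0,0,0.4,0,1]
    - [0,0,0,0,0.2,0,1]
    - [0,0,0,0,0,0,1]

```text
time: 28.85
tcp_pos: [0.5773, 0.2335, 0.1867]
ee_rot: [0.03, 0.705, -0.03, 0.707]
ft_force: [0.3, -0.5, -3.0]
grip_width: 0.0091
```

Run:
```python
from h import *
st(); diff([.5825,.243,.187])
b=read_camera("top");a=read_camera("scene")
f=lambda i,u,v,w,h,k: cv2.resize(i[v:v+h,u:u+w,::-1],None,fx=k,fy=k,interpolation=cv2.INTER_CUBIC)
cv2.imwrite("pics/p12.png",np.hstack([f(a,260,130,200,150,2),f(b,110,130,200,150,2)]))
```

```text
t 28.85 tcp [0.5773 0.2335 0.1867] F [ 0.3 -0.5 -3. ] w 0.0091 
R cols [[0.003, 0.085, 0.996], [-0.0, 0.996, -0.085], [-1.0, -0.0, 0.003]] 
j [ 2.220e-01  2.240e-01  1.762e+00 -1.000e-03  1.152e+00  3.080e-01]
turn(5deg) [0. 0. 0.] shift cm now-axes [-0.03  0.99  0.44] shift cm after turn [-0.03  0.99  0.44]
```

View pics/p12.png

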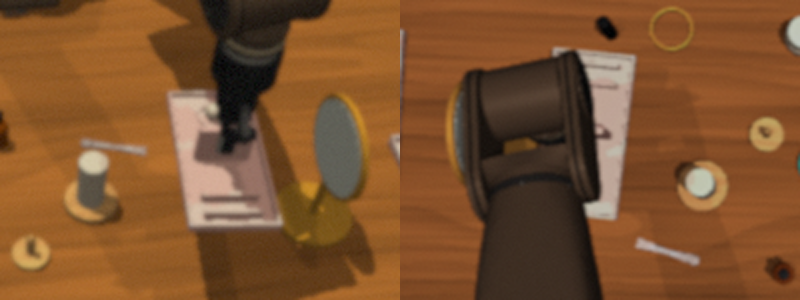

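Request:
arm_command:
  steps:
    - [0,0,0,0,0.2,0.1,1]
    - [0,0,0,0,0.3,0.2,1]
    - [0,0,0,0,0.2,0.1,1]
    - [0,0,0,0,0.1,0,1]
    - [0,0,0,0,0,0,1]

```text
time: 29.58
tcp_pos: [0.5819, 0.2412, 0.1866]
ee_rot: [0.03, 0.706, -0.03, 0.707]
ft_force: [0.2, -0.7, -3.6]
grip_width: 0.0091
```

Request:
arm_command:
  steps:
    - [0,0,0,0,0,0,1]
    - [0,0,0,0,0,0,1]
    - [0,0,0,0,0,0,1]
    - [0,0,0,0,0,0,1]
    - [0,0,0,0,0,0,1]

```text
time: 30.2
tcp_pos: [0.582, 0.2411, 0.1868]
ee_rot: [0.03, 0.705, -0.03, 0.707]
ft_force: [-0.1, -0.5, -3.6]
grip_width: 0.009
```

Run:
```python
from h import *
st(); diff([.5825,.243,.187])
b=read_camera("top");a=read_camera("scene")
f=lambda i,u,v,w,h,k: cv2.resize(i[v:v+h,u:u+w,::-1],None,fx=k,fy=k,interpolation=cv2.INTER_CUBIC)
cv2.imwrite("pics/p13.png",f(a,280,150,160,120,5))
h=cv2.cvtColor(a,cv2.COLOR_RGB2HSV); h2=cv2.cvtColor(b,cv2.COLOR_RGB2HSV)
# tray corner check: predicted corners
c=np.array([get_obs()["tcp_pos"][0],get_obs()["tcp_pos"][1],.148+.012]); ex=np.array([-.996,.085,0]);ey=np.array([-.085,-.996,0])
for sx in(1,-1):
  for sy in(1,-1):
    p=c+sx*.11*ex+sy*.055*ey; print(sx,sy,((proj("scene",p)-[280,150])*5).round(0),proj("top",p).round(1))
for k,p in(("bead",c+.07*ex+[0,0,.004]),):print(k,((proj("scene",p)-[280,150])*5).round(0))
```

```text
t 30.2 tcp [0.582  0.2411 0.1868] F [-0.1 -0.5 -3.6] w 0.009 
R cols [[0.003, 0.085, 0.996], [-0.0, 0.996, -0.085], [-1.0, 0.0, 0.003]] 
j [ 2.320e-01  2.390e-01  1.744e+00 -1.000e-03  1.155e+00  3.180e-01]
turn(5deg) [0. 0. 0.] shift cm now-axes [-0.02  0.19  0.04] shift cm after turn [-0.02  0.19  0.04]
1 1 [335. 133.] [214.5 237.4]
1 -1 [539. 131.] [173.2 233. ]
-1 1 [393. 469.] [224.4 155.7]
-1 -1 [624. 467.] [183.8 151.6]
bead [450. 182.]
```

View pics/p13.png

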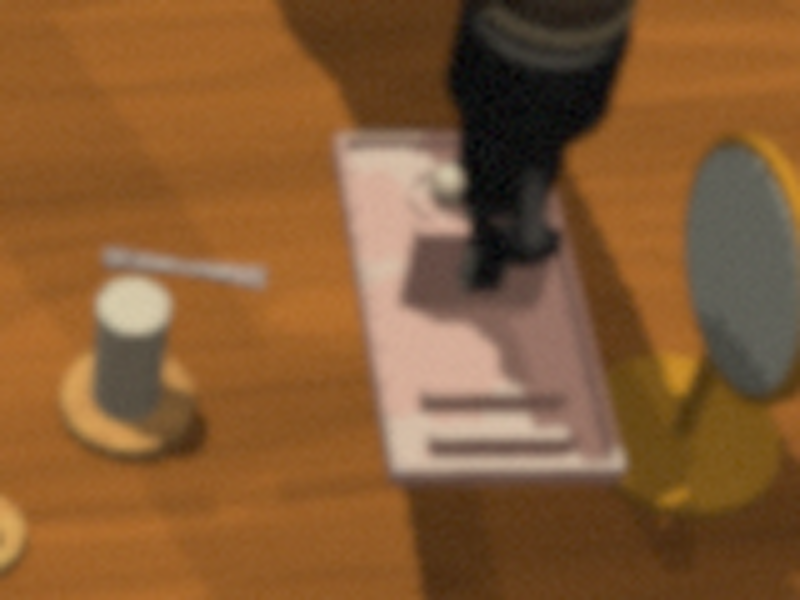

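The tray corners at crop (340,135), (393,470) and (624,467) match the prediction for a level tray with its underside at 0.148. The bead is in its pocket (predicted 450,182; seen ~448,182), the cup is upright on its foot, and the tray is clear of the glass. Handing in.

Run:
```python
from workcell import *
print(job_done()); print(get_obs()["time"])
```

```text
the job is handed in; nothing more can be done
None
the job is handed in; nothing more can be done
```

I put the cup mouth down on the larger wooden peg and let go. Then I took the pink tray by its fin, lifted it level with the bead in its pocket, carried it to the mirror and handed the job in at about 30 s. `job_done` gave no verdict, so what follows rests on my own last checks.

- **Cup:** it stands upright on the foot. At my last triangulation, just after letting go, its closed end was within 1.5 mm of the seat axis. It measured 0.090–0.091 m high, against 0.092 expected; that 1–2 mm difference is within calibration error.
- **Tray:** the gripper holds the fin (9 mm opening, 70 N commanded grip). It is about 2 mm in plan from the point I worked out in front of the glass, with the underside about 0.148 m up. The arm was still at the last check, and the tray's corners matched the prediction for a level tray to about 1 pixel. It is clear of the mirror.
- **Bead:** it was seen in the middle of its pocket, where predicted.
- **Other things:** I saw no contact with any of them. I did not measure their positions again at the end.
- **Disagreement:** the fin alone gave a tray yaw of about 2°, and the tray's edges gave 5°. I used 5°, and the grip closed without shifting the tray noticeably.

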